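# Park the straight handpiece in the free cradle

## Robot

A 6-joint arm with a two-finger parallel gripper is mounted at the origin on the work surface. World frame = base frame: x ahead of the robot, y to its left, z up, the work surface at z = 0. Lengths are in mm, angles in degrees, forces in N, time in s.
With the tool pointing down it reaches from about 350 to 850 mm from the base axis. Payload 8.1 kg.
Tool frame: the origin (TCP) lies at the very end of the fingers, on their centre line; the grasp point (between the pads) lies 19 mm behind it (bot.hold_point_z is the distance from the TCP to the grasp point, in mm); z points along the fingers, y is the direction in which the jaws open and shut (so a half turn about z gives the same grasp; the last joint's range is limited). The gripper opens to 93 mm and grips with 3 to 60 N. Pads are 15 mm wide; open, the fingers measure 128 mm over their backs; the gripper's body (75 mm by 188 mm) begins 65 mm behind the grasp point.
Start: joints at [-74.221, 7.471, 85.268, -0, 87.261, -4.893], TCP at [211.834, -561.366, 181.135] pointing down, gripper open.
Joint ranges: [-169.43, 169.43], [-51.17, 129.36], [1.28, 143.12], [-76.62, 256.62], [0, 156.53], [-152.29, 152.29]. Speed limits (degrees/s): [136.94, 136.94, 159.86, 180, 180, 180].

## Interface

Orientations are given as [roll, pitch, yaw] about the fixed x, y, z axes, in that order (R = Rz(yaw) Ry(pitch) Rx(roll)).
In Python, from bench import bot gives the robot as it stands. The module is installed in compiled form; this text tells all that it offers. Calls block until the motion is done:
- bot.movep(position, orientation): joint-space move of the TCP to a pose.
- bot.move_l(position, max_speed=150, orientation=None, threshold=None): straight line of the TCP; orientation=None keeps the orientation; max_speed is the mean speed in mm/s. With threshold (N) it stops when the force on the tool has changed by that much, and returns True; else False.
- bot.move_joints(angles): joint-space move.
- bot.set_gripper(opening): opening from 0.0 (shut) to 1.0 (fully open); the grip force is fixed at half the most; returns when the fingers have stopped.
- bot.dwell(seconds).
- bot.solve_ik(position, orientation): joint angles nearest the present ones, or None.
- bot.capture(name): name is "side" or "top"; returns a dict with "frame" (420x560x3 uint8, red, green, blue), "depth" (420x560 float32, mm along the optical axis (not along the pixel's ray), 0 where there is no reading), "fx", "fy", "cx", "cy" (pixels), "k1" (the pictures are not rectified: a ray, as slopes to the right and down, at radius r is drawn at 1 + k1 r^2 times it, then the intrinsics apply), "cam_to_world" (4x4, takes a point from camera to world coordinates). Camera axes: x right, y down, z forward; pixel columns grow to the right and rows downward; lengths in mm; the calibration is good to about 2 mm. A picture is of the moment at which its call begins.
A pose or a line that the arm cannot do raises bot.IKError and nothing moves.
- bot.finish_job(): hands the job in, once; it reports no verdict.
Trained networks look in a picture, given as the dict that the camera call returned (one of the last four; its "shot" number tells which), for a name from the list of things; names that differ only in an ending like _2 or _b are one class to them, and where a whole thing is asked for, a point or a joint stands for the part that bears it (a point fixed in the world has none). Each returns a list of dicts, best first, with "score" (0 to 1); they miss things now and then, are a little off and sometimes report something else, mostly with a low value. They report only what shows in the picture. A call takes as long as a camera call. They do not tell look-alikes from the thing itself.
- bot.spot_in(query, picture): "point" ([x, y, z] in mm, in world coordinates, good to about 4 mm: the middle of the surface that is visible of it).
- bot.masks_of(query, picture): "region" (420x560 bool, what is visible of it).
- bot.place_of(query, picture): "point" ([x, y, z] in mm, in world coordinates, good to about 4 mm: a listed point, or the origin of a listed thing).
Readings, each from a call of its own:
- bot.get_time(): time.
- bot.get_q(): joint angles.
- bot.get_qd(): joint speeds.
- bot.get_joint_efforts(): joint torques, N m.
- bot.get_ee_pos(): TCP position.
- bot.get_tcp_rot(): TCP orientation.
- bot.get_wrist_force(): force on the tool from outside, world axes, zero at the start.
- bot.get_wrist_torque(): the same for the moment, N m.
- bot.get_finger_gap(): opening from 0.0 (shut) to 1.0 (fully open).
Only numpy, scipy, OpenCV 4.12 (cv2) and the standard library are available. Lean on these libraries where they do the work, as an engineer would, in place of code of your own. Each camera call takes 0.05 s, during which the arm holds its last target. There are 200 camera calls.

## Task

Pick up the thick straight handpiece lying on the table and lay it in the empty wide V-forked cradle, centred on it, with its nose pointing the same way as the handpiece already parked in the other V-forked cradle (away from the robot). Lower it until it has settled into both forks before you let go, do not drop it in, and leave the parked handpiece where it is.

Things in the scene. Friction and masses are not known exactly. Their poses are not given: they have to be found in the camera images.
- handpiece: Handpiece to park: round steel tool lying on the table, 158 mm long, about 0.16 kg. Plain body 20 mm in diameter, x -54 to +54 mm; eight-sided collar, 20 mm over flats, to x -64 (stops rolling); stub 14 mm thick to x -72; cone, then 6 mm nose to x +86. Origin: on the axis, mid plain body, near the balance point, 10 mm over the table at first. x: along the tool to the nose; y, z turn as it rolls.
- handpiece_nose (a point): Tip of its nose, on its axis, 86 mm from its origin. Not to be used: a thin mouth mirror (7 mm handle) lying parallel to the handpiece, 75 mm to its right looking along the nose, and further right a shorter handpiece with a bent neck.
- cradle: Empty wide cradle, white plastic, fixed. Base 90 x 60 x 6 mm (x, y, z); V forks at x -32 and +32, each 10 mm thick along x, 54 mm free between them. 90-degree Vs, 37 mm wide at the mouth, 45 mm overall; notch bottom 34 mm, rims 52 mm above the table. Origin: underside centre, on the table. x: along the groove, nose end, away from the robot; z up. Settled handpiece: axis at y 0, 48 mm up.
- parked_handpiece: Identical handpiece lying loose in a second, identical V-forked cradle, nose roughly away from the robot; origin and axes alike, axis 48 mm above the table. Leave it alone. The cradles stand in a row, order varies, about 135 mm apart; the third has upright prongs with a slot only 8 mm wide, for thin instruments: empty, but not to be used.
Not all that is in view belongs to the job. What is shaped like the handpiece but brown or green is not meant.

How it is judged (in metres and radians):
On the way:
1. the handpiece is lowered into both forks of the empty cradle while still held (contact force between the fingers and handpiece above 0.3 N and z of handpiece in the frame of cradle below 0.055 m and y of handpiece in the frame of cradle between -0.01 and 0.01 m and x of handpiece in the frame of cradle between -0.016 and 0.016 m and angle between the x axis of handpiece and the x axis of cradle, either way round below 0.18 rad), for 0.1 s.
At the end, for the whole second after the job is handed in: The handpiece rests released in both V forks of the cradle that was empty: within 6 mm of the groove's middle, 5 mm of the settled height, 16 mm along the groove, 10 degrees of its line, nose to the cradle's +x end; the parked handpiece is within 15 mm of its start (z of handpiece in the frame of cradle between 0.043 and 0.053 m and y of handpiece in the frame of cradle between -0.006 and 0.006 m and x of handpiece in the frame of cradle between -0.016 and 0.016 m and angle between the x axis of handpiece and the x axis of cradle, either way round below 0.18 rad and x of handpiece_nose in the frame of cradle above 0.05 m and linear speed of handpiece below 0.02 m/s and distance of parked_handpiece from where it was at the start of the episode below 0.015 m); the robot touches nothing.
It fails at once if the parked handpiece is knocked or taken out of its cradle (distance of parked_handpiece from where it was at the start of the episode above 0.02 m).
It also fails if it takes over 42 s, if anything falls off the work surface, if the arm or the gripper's body presses on something with over 40 N, if the wrist force passes 120 N, or if a joint passes its speed limit or range.

## Working session

There is one attempt and no reset: what is moved stays moved. The work goes in short steps, each a Python script; the robot and the scene stay as the last script left them, time stands still between calls to the robot, and variables do not carry over. Pictures are saved under pics/ and viewed, about 8 in all and at most 12, crops included, and the job is handed in when it is done.

```bash
mkdir -p pics; cat > h.py <<'E'
import numpy as np, cv2
from bench import bot
def cloud(p):
    h,w=p["depth"].shape; v,u=np.mgrid[0:h,0:w].astype(float)
    K=np.array([[p["fx"],0,p["cx"]],[0,p["fy"],p["cy"]],[0,0,1.]])
    n=cv2.undistortPoints(np.stack([u.ravel(),v.ravel()],1)[:,None],K,np.array([p["k1"],0,0,0.]))[:,0].reshape(h,w,2)
    d=p["depth"]; c=np.stack([n[...,0]*d,n[...,1]*d,d],-1)
    T=np.array(p["cam_to_world"]); P=c@T[:3,:3].T+T[:3,3]; P[d==0]=np.nan
    return P
def save(p,n): cv2.imwrite(f"pics/{n}.png",p["frame"][...,::-1])
E
python3 - <<'E'
from h import *
for n in("top","side"):
    p=bot.capture(n); save(p,n+"1"); P=cloud(p); np.save(n+"1.npy",P)
    print(n,p["k1"],np.round(np.array(p["cam_to_world"])[:3,3]))
    for q in("handpiece","handpiece_nose","cradle","parked_handpiece"):
        for r in bot.place_of(q,p): print(q,np.round(r["point"],1),round(r["score"],2))
        if q!="handpiece_nose":
            for r in bot.masks_of(q,p):
                m=r["region"]; v,u=np.nonzero(m); print("  mask",m.sum(),round(u.mean()),round(v.mean()),np.round(np.nanmedian(P[m],0)),round(r["score"],2))
print(bot.get_time())
E
```

```text
top 0.043610494632449245 [ 229.  -73. 1413.]
handpiece [ 352.1 -145.2   10.8] 0.79
handpiece [ 554.1 -146.4   12.7] 0.78
handpiece [ 361.2 -477.6   11.1] 0.78
handpiece [ 229.  -346.6    9.6] 0.71
handpiece [ 450.1 -274.8    7.9] 0.54
  mask 280 292 163 [ 553. -144.   18.] 0.78
  mask 282 365 272 [ 226. -346.   18.] 0.74
  mask 314 406 226 [ 358. -478.   18.] 0.55
  mask 307 336 197 [ 446. -272.   18.] 0.53
handpiece_nose [ 638.7 -174.3   12.8] 0.87
handpiece_nose [ 344.  -556.3   12. ] 0.85
handpiece_nose [ 535.3 -285.7   12.7] 0.8
handpiece_nose [ 431.9 -103.8   10.8] 0.73
handpiece_nose [ 260.8 -275.     9.3] 0.58
cradle [ 5.076e+02  1.710e+02 -2.000e-01] 0.71
  mask 596 188 180 [506. 168.   8.] 0.78
parked_handpiece [551.9  29.1  48.2] 0.57
  mask 313 233 163 [544.  30.  57.] 0.88
side -0.10376655413545927 [-93. 435. 832.]
handpiece [ 230.8 -347.1   11.6] 0.7
handpiece [ 363.1 -476.     7.2] 0.62
handpiece [ 350.2 -145.3    8. ] 0.54
handpiece [ 452.4 -275.3    7.8] 0.48
  mask 230 264 186 [ 540. -136.   17.] 0.7
  mask 105 299 220 [ 393. -116.   16.] 0.64
  mask 52 311 169 [ 502. -276.   15.] 0.54
  mask 108 403 160 [ 349. -505.   15.] 0.53
handpiece_nose [ 431.2 -107.8   12.2] 0.64
handpiece_nose [ 636.9 -179.1   10.8] 0.64
handpiece_nose [ 532.7 -283.1    7. ] 0.43
handpiece_nose [ 342.8 -559.7   10.1] 0.43
cradle [504.6 165.4  -1.2] 0.57
  mask 1005 177 258 [506. 173.   5.] 0.87
parked_handpiece [551.4  31.3  47.2] 0.72
  mask 379 213 208 [539.  34.  54.] 0.66
0.8
```

View pics/top1.png

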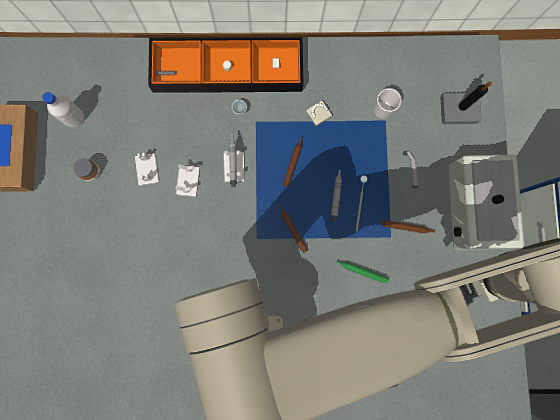

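View pics/side1.png

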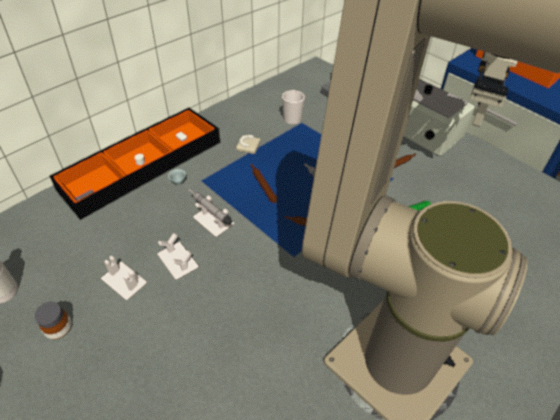

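The top view shows the steel handpiece at (336,195), with the mirror to its right at (361,200). The parked one is at (233,160), and the two empty cradles are at (188,180) and (147,168). I'll zoom in to tell the V-forks from the slot prongs and fit the axes.

```bash
cat > a.py <<'E'
from h import *
t=cv2.imread("pics/top1.png"); s=cv2.imread("pics/side1.png")
a=cv2.resize(t[125:215,120:260],None,fx=5,fy=5,interpolation=cv2.INTER_CUBIC)[:, :700]
b=cv2.resize(s[180:310,80:250],None,fx=4,fy=4,interpolation=cv2.INTER_CUBIC)
cv2.imwrite("pics/ctop.png",a); cv2.imwrite("pics/cside.png",b)
P=np.load("top1.npy")
def ax(m):
    Q=P[m]; Q=Q[~np.isnan(Q).any(1)]; c=Q[:,:2].mean(0); d=np.linalg.svd(Q[:,:2]-c,full_matrices=0)[2][0]; d*=np.sign(d[0]); e=(Q[:,:2]-c)@d
    mid=(e.max()+e.min())/2
    return np.round(c,1),np.degrees(np.arctan2(d[1],d[0])).round(1),"ends",np.round(c+d*e.min(),1),np.round(c+d*e.max(),1),"z",np.round(np.nanpercentile(Q[:,2],[5,50,95]),1),len(Q)
X,Y,Z=P[...,0],P[...,1],P[...,2]
near=lambda x,y,r:np.hypot(X-x,Y-y)<r
print("hp",ax(near(455,-275,95)&(Z>6)&(abs(Y+280)<32)))
print("parked",ax(near(551,30,95)&(Z>45)))
for x,y in((506,170),(540,300)):
    m=near(x,y,75)&(Z>3); print(x,y,"base",ax(m)); rr=cv2.minAreaRect(P[m][:,:2].astype(np.float32)); print(rr)
    for z in(15,30,44): 
        q=P[near(x,y,75)&(Z>z)]; print(z,len(q),np.round(q[:14],0).tolist() if z==44 else np.round(q.mean(0),1))
E
python3 a.py
```

```text
hp (array([ 448.9, -274.1]), np.float64(-6.3), 'ends', array([ 366.6, -265.1]), array([ 548., -285.]), 'z', array([ 6.5, 17.2, 22.7]), 362)
parked (array([548.3,  31.7]), np.float64(1.6), 'ends', array([478.5,  29.7]), array([637.1,  34.1]), 'z', array([47.7, 55.9, 61.7]), 376)
506 170 base (array([503.8, 170.3]), np.float64(-16.5), 'ends', array([435.5, 190.5]), array([575. , 149.3]), 'z', array([ 3.3,  6.5, 48.3]), 846)
((505.7872619628906, 171.68801879882812), (145.29916381835938, 145.45175170898438), 73.75414276123047)
15 135 [505.6 170.6  42.6]
30 122 [506.3 171.   44.8]
44 68 [[545.0, 187.0, 53.0], [545.0, 185.0, 50.0], [545.0, 181.0, 53.0], [542.0, 187.0, 54.0], [542.0, 184.0, 54.0], [541.0, 181.0, 55.0], [542.0, 178.0, 53.0], [543.0, 177.0, 48.0], [544.0, 174.0, 45.0], [540.0, 188.0, 48.0], [539.0, 184.0, 54.0], [539.0, 182.0, 50.0], [540.0, 177.0, 47.0], [539.0, 156.0, 51.0]]
540 300 base (array([540.4, 295.7]), np.float64(18.5), 'ends', array([471.6, 272.6]), array([612. , 319.6]), 'z', array([ 3.3,  6.2, 44.2]), 837)
((537.5319213867188, 299.87921142578125), (146.3295440673828, 144.67547607421875), 82.47225952148438)
15 103 [542.5 293.3  39.9]
30 81 [542.6 293.8  44.9]
44 44 [[577.0, 305.0, 57.0], [579.0, 295.0, 53.0], [579.0, 292.0, 50.0], [581.0, 291.0, 44.0], [575.0, 308.0, 55.0], [574.0, 304.0, 59.0], [576.0, 303.0, 51.0], [575.0, 294.0, 56.0], [576.0, 292.0, 52.0], [577.0, 291.0, 46.0], [571.0, 307.0, 58.0], [572.0, 306.0, 54.0], [572.0, 302.0, 55.0], [573.0, 294.0, 53.0]]
```

View pics/ctop.png

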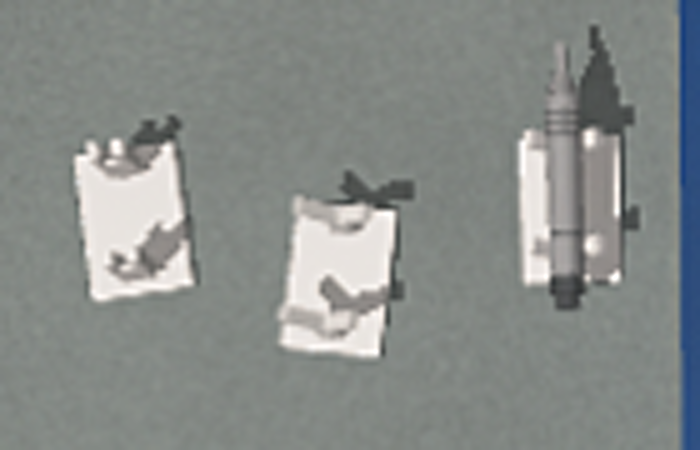

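View pics/cside.png

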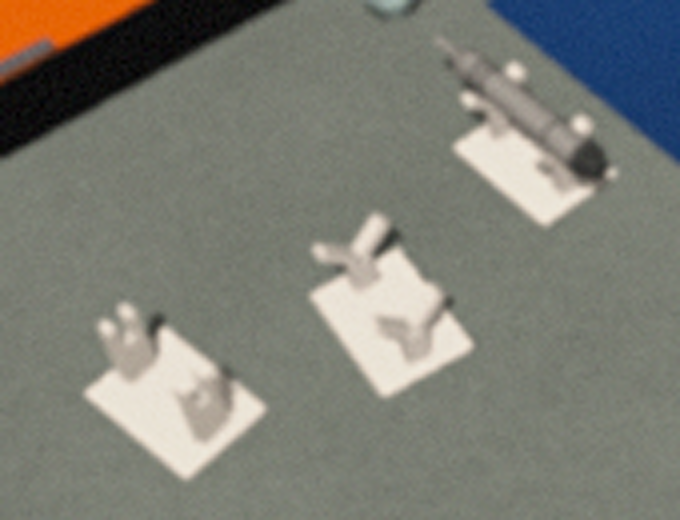

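The middle cradle is the empty V-fork and the left one is the slotted prong cradle, as the side crop clearly shows. Next I'll refine the base outline and handpiece axis, then move above the handpiece.

```bash
cat > b.py <<'E'
from h import *
from scipy.optimize import least_squares
p=bot.capture("top"); P=cloud(p)
def plane(p,uv,z):
    K=np.array([[p["fx"],0,p["cx"]],[0,p["fy"],p["cy"]],[0,0,1.]])
    n=cv2.undistortPoints(np.float64(uv)[:,None],K,np.array([p["k1"],0,0,0.]))[:,0]
    T=np.array(p["cam_to_world"]); d=np.c_[n,np.ones(len(n))]@T[:3,:3].T; s=(z-T[2,3])/d[:,2]
    return (T[:3,3]+d*s[:,None])[:,:2]
# cradle: mask pixels whose depth lies on the base -> rectangle at z=6
def base(p,P,near):
    for r in bot.masks_of("cradle",p):
        m=r["region"]; v,u=np.nonzero(m); W=plane(p,np.c_[u,v],6)
        if np.hypot(*(np.median(W,0)-near))>40: continue
        W=W[P[m][:,2]<16]
        rr=cv2.minAreaRect(W.astype(np.float32)); return np.round(rr[0],1),np.round(rr[1],1),round(rr[2],1)
print("top base",base(p,P,(506,170)))
s=bot.capture("side"); S=cloud(s); print("side base",base(s,S,(506,170)))
for nm,c,Q in(("top",p,P),("side",s,S)):
    q=Q[(np.hypot(Q[...,0]-506,Q[...,1]-170)<70)&(Q[...,2]>30)]; f=q[q[:,0]>506]; n=q[q[:,0]<=506]
    a=[(x.min(0)+x.max(0))[:2]/2 for x in(f,n)]; print(nm,"forks",np.round(a,1),"yaw",np.degrees(np.arctan2(*(a[0]-a[1])[::-1])).round(1),"mid",np.round(sum(a)/2,1))
for r in bot.masks_of("handpiece",p):
    m=r["region"]; v,u=np.nonzero(m); W=plane(p,np.c_[u,v],12)
    if np.hypot(*(W.mean(0)-(450,-275)))>30: continue
    rr=cv2.fitLine(W.astype(np.float32),cv2.DIST_HUBER,0,.01,.01).ravel(); d=rr[:2]*np.sign(rr[0]); e=(W-rr[2:])@d
    print("hp yaw",np.degrees(np.arctan2(d[1],d[0])).round(1),"tail,nose",np.round(rr[2:]+d*e.min(),1),np.round(rr[2:]+d*e.max(),1),"origin by ends",np.round(rr[2:]+d*((e.min()+e.max())/2-7),1))
for q in("handpiece","handpiece_nose"):
    for r in bot.place_of(q,p):
        if abs(r["point"][1]+278)<15: print(q,np.round(r["point"],1))
print(bot.get_tcp_rot())
for x,y,z,w in((450,-275,3,-7),(506,170,35,-6)):
    for k in(0,180): print(x,y,w+k,bot.solve_ik([x,y,z],[180,0,w+k]))
print(bot.get_time())
E
python3 b.py
```

```text
top base (array([509.1, 169.2]), array([62.4, 90.5]), 86.4)
side base (array([516., 171.]), array([ 60.1, 117.7]), 84.2)
top forks [[538.5 166.6]
 [474.5 174.2]] yaw -6.7 mid [506.5 170.4]
side forks [[538.2 165.7]
 [474.8 174.1]] yaw -7.5 mid [506.5 169.9]
hp yaw -8.4 tail,nose [ 376.5 -262.6] [ 521.3 -283.9] origin by ends [ 442.  -272.3]
handpiece [ 446.  -277.9    8.9]
handpiece_nose [ 536.8 -286.5   10.9]
handpiece_nose [ 263.2 -269.6    8.1]
[1.79999940e+02 3.32301360e-04 2.06714429e+01]
450 -275 -7 [-3.70008738e+01  5.67429868e+00  1.06678534e+02 -2.54444375e-14
  6.76471673e+01  5.99991262e+01]
450 -275 173 [ -37.0008738     5.67429868  106.67853406    0.           67.64716726
 -120.0008738 ]
506 170 -6 [ 1.30666104e+01  4.21311001e+00  1.04540308e+02 -2.54444375e-14
  7.12465817e+01  1.09066610e+02]
506 170 174 [ 13.06661043   4.21311001 104.54030831   0.          71.24658167
 -70.93338957]
1.15
```

```bash
python3 - <<'E'
from h import *
bot.move_l([211.8,-561.4,220])
bot.set_gripper(0.65)
o=[180,0,-7.5]
bot.movep([448,-274.5,140],o)
print(bot.move_l([448,-274.5,30],150))
print("touch",bot.move_l([448,-274.5,3],40,threshold=8), bot.get_ee_pos(), bot.get_wrist_force())
bot.set_gripper(0.0); print("gap",bot.get_finger_gap()*93, bot.get_wrist_force())
bot.move_l([448,-274.5,150],100)
print("gap",bot.get_finger_gap()*93, bot.get_wrist_force(),bot.get_wrist_torque(),bot.get_time())
for n in("top","side"):
    p=bot.capture(n); save(p,n+"2")
    for q in("handpiece","handpiece_nose"):
        for r in bot.place_of(q,p):
            if r["point"][2]>60: print(n,q,np.round(r["point"],1),round(r["score"],2))
a=cv2.imread("pics/top2.png")[120:250,250:410];b=cv2.imread("pics/side2.png")[90:240,230:420]
f=lambda i:cv2.resize(i,(400,330),interpolation=cv2.INTER_CUBIC)
cv2.imwrite("pics/held.png",np.hstack([f(a),f(b)]))
E
```

```text
False
touch False [ 448.08440084 -274.54190498    3.07831619] [0.383066   0.34158762 0.18052967]
gap 0.5552474017703758 [0.40462287 0.08090111 0.51647066]
gap 0.34900266284128745 [ 1.55208405  0.136543   -1.39284884] [ 0.03186701 -0.00666428  0.05112709] 8.0667
```

View pics/held.png

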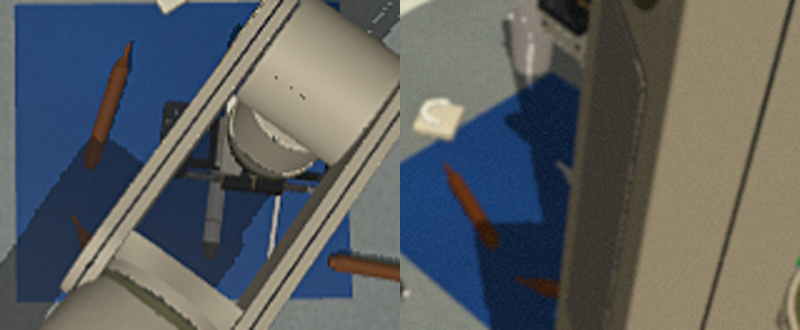

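The signs disagree. The gap reads almost shut, yet the wrist force changed by -1.57 N, which is exactly the handpiece's weight. I'll use depth to see where the handpiece is.

```bash
python3 - <<'E'
from h import *
p=bot.capture("top"); P=cloud(p)
for u,v in((333,218),(334,213),(335,208),(336,203),(336,198),(338,190),(326,213)): print(u,v,np.round(P[v,u]), p["frame"][v,u])
F=[bot.get_wrist_force() for _ in range(5)]; print(np.mean(F,0),bot.get_finger_gap())
for q in("handpiece","handpiece_nose"):
    for r in bot.place_of(q,p): print(q,np.round(r["point"],1),round(r["score"],2))
save(p,"t3"); cv2.imwrite("pics/z3.png",cv2.resize(cv2.imread("pics/t3.png")[150:240,290:400],(770,600),interpolation=cv2.INTER_CUBIC)[:600])
E
```

```text
333 218 [ 386. -262.   11.] [50 49 49]
334 213 [ 399. -264.   21.] [93 90 90]
335 208 [ 414. -268.   21.] [96 94 94]
336 203 [ 428. -270.   26.] [93 92 91]
336 198 [ 443. -271.   26.] [93 91 91]
338 190 [ 421. -238.  292.] [51 48 43]
326 213 [ 402. -243.    3.] [34 49 73]
[-0.20420594  0.29110209  0.63610722] 0.006370942137446141
handpiece [ 553.6 -144.3    8.8] 0.8
handpiece [ 446.8 -278.1    6.6] 0.69
handpiece [ 360.9 -477.8   14.4] 0.64
handpiece [ 228.3 -348.3    6.9] 0.54
handpiece_nose [ 262.9 -268.5    8.4] 0.67
handpiece_nose [ 341.4 -556.6   12.7] 0.53
handpiece_nose [ 636.9 -176.8   14. ] 0.51
handpiece_nose [ 433.9 -103.6    8.1] 0.42
```

View pics/z3.png

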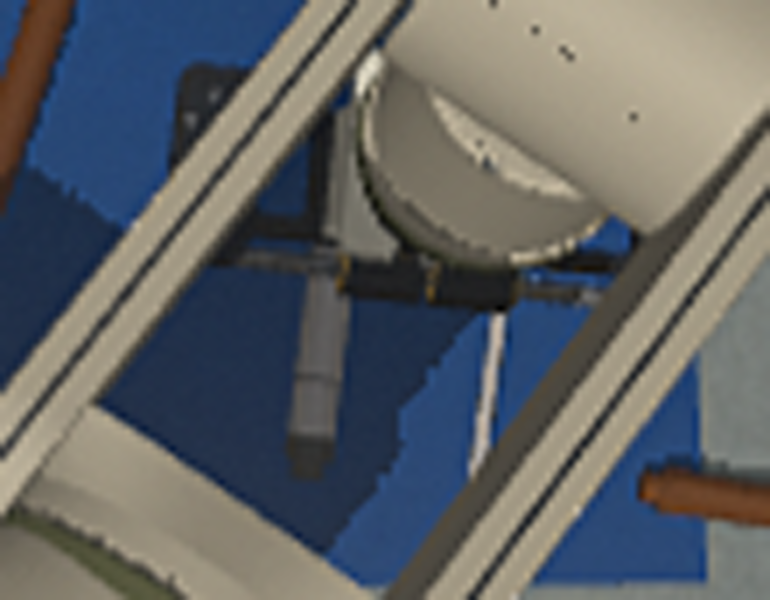

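```bash
python3 - <<'E'
from h import *
print(bot.get_ee_pos(),bot.get_tcp_rot(),bot.get_q())
p=bot.capture("top"); P=cloud(p); Z=P[...,2]
for u,v in((339,186),(343,191),(347,192),(351,192),(356,192),(362,192),(368,193),(326,189),(318,165),(342,176)): print(u,v,np.round(P[v,u]))
m=(Z>140)&(Z<260)&(abs(P[...,0]-448)<150)&(abs(P[...,1]+274)<150)
print(m.sum(),np.round(P[m][::max(1,m.sum()//20)]).tolist())
# empty-hand view: go home-ish side to inspect the fingers with the side camera
bot.movep([480,-120,250],[180,0,-7.5])
s=bot.capture("side"); save(s,"s4"); cv2.imwrite("pics/s4z.png",cv2.resize(s["frame"][60:240,180:420,::-1],(800,600),interpolation=cv2.INTER_CUBIC))
print(bot.get_time())
E
```

```text
[ 447.99305674 -274.51598936  149.95351174] [ 1.79998335e+02  2.49193981e-03 -7.50116596e+00] [-3.70887313e+01 -3.17269496e+00  9.94483128e+01 -2.69407911e-03
  8.37257272e+01  6.04127291e+01]
339 186 [ 419. -231.  362.]
343 191 [ 418. -250.  295.]
347 192 [ 416. -259.  295.]
351 192 [ 417. -270.  287.]
356 192 [ 415. -280.  300.]
362 192 [ 416. -295.  293.]
368 193 [ 414. -311.  286.]
326 189 [ 425. -210.  289.]
318 165 [ 478. -190.  316.]
342 176 [ 434. -232.  398.]
0 []
9.3917
```

View pics/s4z.png

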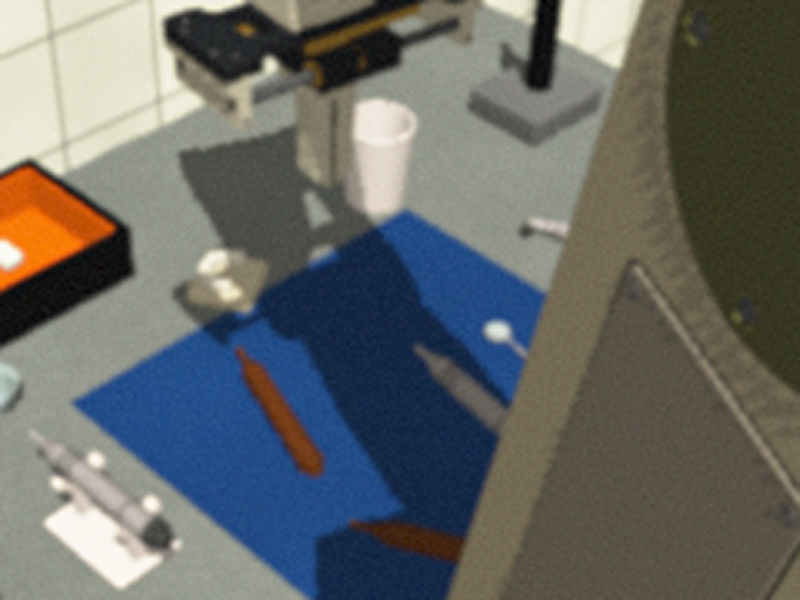

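```bash
cat >> h.py <<'E'
def proj(p,X):
    T=np.linalg.inv(np.array(p["cam_to_world"])); K=np.array([[p["fx"],0,p["cx"]],[0,p["fy"],p["cy"]],[0,0,1.]])
    return cv2.projectPoints(np.float64(X).reshape(-1,1,3),cv2.Rodrigues(T[:3,:3])[0],T[:3,3],K,np.array([p["k1"],0,0,0.]))[0][:,0]
E
python3 - <<'E'
from h import *
s=bot.capture("side"); P=cloud(s)
print("tcp",bot.get_ee_pos(),"expected px",proj(s,bot.get_ee_pos()))
for u,v in((275,100),(277,110),(277,113),(280,105)): print(u,v,np.round(P[v,u],1))
Z=P[...,2]; sel=P[85:118,265:292].reshape(-1,3); sel=sel[(abs(sel[:,0]-480)<60)&(abs(sel[:,1]+120)<60)&(sel[:,2]>200)]
print(len(sel),np.nanmin(sel,0),np.nanmedian(sel,0),np.nanmax(sel,0))
t=bot.capture("top")
for q in("handpiece","handpiece_nose"):
    for r in bot.place_of(q,t):
        if abs(r["point"][1]+278)<18: print(q,np.round(r["point"],1))
save(t,"t5"); T=cloud(t)
print([np.round(T[v,u]).tolist() for u,v in((334,213),(335,208),(336,203),(337,190))])
for o in (0.65,1.0):
    bot.set_gripper(o); print(o,bot.get_finger_gap())
s=bot.capture("side"); save(s,"s5"); cv2.imwrite("pics/s5z.png",cv2.resize(s["frame"][50:200,200:400,::-1],(800,600),interpolation=cv2.INTER_CUBIC))
E
```

```text
tcp [ 479.12462353 -121.02128445  248.27449045] expected px [[277.07479815 126.94111766]]
275 100 [ 473.  -107.9  326.2]
277 110 [ 470.5 -111.6  301.2]
277 113 [ 472.  -113.2  292.2]
280 105 [ 470.7 -120.4  309.6]
489 [ 446.43474437 -136.14645875  283.36891501] [ 471.4955913  -111.74258148  327.72916617] [491.20537433 -64.40841533 386.09386849]
handpiece [ 447.5 -277.5   10.9]
handpiece_nose [ 260.3 -272.6    7.1]
handpiece_nose [ 540.1 -288.4   12.5]
[[399.0, -264.0, 22.0], [414.0, -268.0, 20.0], [428.0, -270.0, 26.0], [468.0, -275.0, 20.0]]
0.65 0.6474809240521512
1.0 1.0031499487280744
```

View pics/s5z.png

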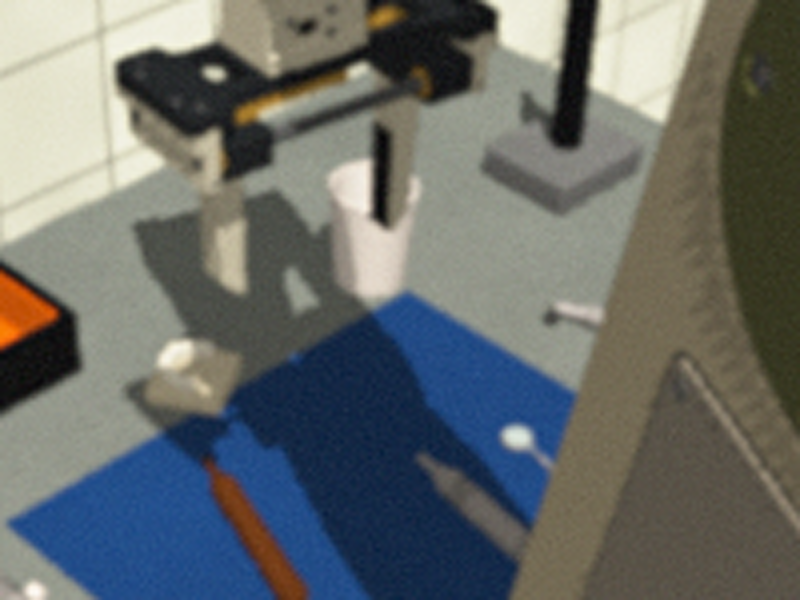

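The cause of the miss is clear now. The real finger ends show at z≈284 mm (pixel row 115), but the reported TCP is 249 mm (row 127). So the fingers end about 35 mm short of the reported TCP, and they closed above the handpiece. There's no lateral offset. I'll find the true tip height by touching down around the handpiece under force control.

```bash
python3 - <<'E'
from h import *
bot.set_gripper(0.65)
o=[180,0,-7.5]; x,y=448,-275.5
bot.movep([x,y,110],o)
bot.move_l([x,y,-5],150)
hit=bot.move_l([x,y,-48],25,threshold=4); z=bot.get_ee_pos()[2]
print("hit",hit,bot.get_ee_pos(),bot.get_wrist_force(),bot.get_time())
if hit:
    z0=z+3; bot.move_l([x,y,z0],30)
    bot.set_gripper(0.0); print("gap",bot.get_finger_gap()*93,bot.get_ee_pos(),bot.get_wrist_force())
    bot.move_l([x,y,z0+10],40); bot.dwell(.2); print("gap",bot.get_finger_gap()*93,bot.get_wrist_force(),bot.get_wrist_torque(),bot.get_time())
E
```

```text
hit True [ 447.84787722 -275.39816918  -37.21282087] [-1.75941525  0.54687699  6.8533026 ] 15.125
gap 19.335044329924916 [ 448.00019841 -275.43665557  -34.24536209] [-0.31204085  0.71475605 -0.35434974]
gap 19.28810804904412 [-0.18602103 -0.67785712 -1.10134874] [ 0.04111185 -0.0146549   0.03391907] 16.7333
```

The grip is good: the gap is 19.3 mm, and the tips end about 37 mm above the reported TCP. So the handpiece axis is at reported z + 44. Next I'll carry it high over the row and hover above the V cradle.

```bash
python3 - <<'E'
from h import *
x,y=448,-275.5
bot.move_l([x,y,120],150)
c=[506.5,170.2]; o=[180,0,-6.8]
bot.movep([*c,120],o)
bot.move_l([*c,45],120)
bot.dwell(.2)
print("gap",bot.get_finger_gap()*93,bot.get_ee_pos(),bot.get_wrist_force(),bot.get_time())
for n in("top","side"):
    p=bot.capture(n); save(p,n+"6"); P=cloud(p)
    for q in("handpiece","handpiece_nose"):
        for r in bot.place_of(q,p):
            if r["point"][1]>0: print(n,q,np.round(r["point"],1),round(r["score"],2))
    m=(P[...,2]>75)&(P[...,2]<104)&(abs(P[...,1]-170)<25)&(abs(P[...,0]-506)<110); q=P[m]
    if len(q): print(n,len(q),q.min(0).round(),q.max(0).round())
    u,v=proj(p,[c[0],c[1],70])[0].astype(int); cv2.imwrite(f"pics/{n}6z.png",cv2.resize(p["frame"][max(0,v-55):v+55,max(0,u-55):u+55,::-1],(400,400),interpolation=cv2.INTER_CUBIC))
cv2.imwrite("pics/c6.png",np.hstack([cv2.imread("pics/top6z.png"),cv2.imread("pics/side6z.png")]))
E
```

```text
gap 19.50432750361988 [507.38309283 170.41303185  46.12316535] [ 0.04344162 -0.20656288 -1.57343936] 20.4667
top 25 [437. 157.  86.] [591. 187. 102.]
side handpiece [508.4 168.3  88.8] 0.52
side 419 [435. 147.  83.] [536. 195. 104.]
```

View pics/c6.png

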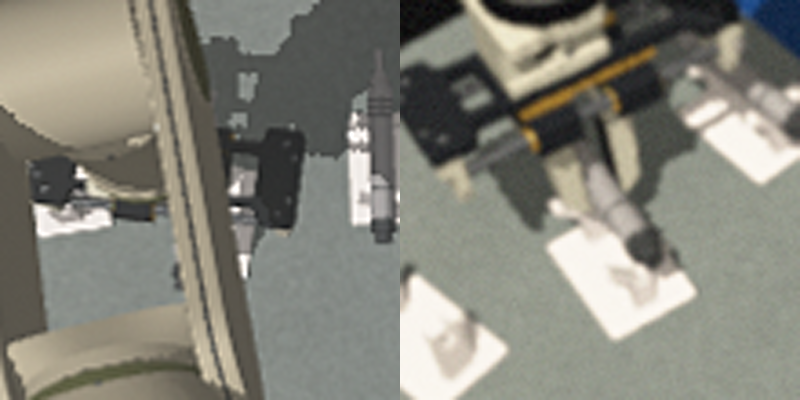

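The side crop shows the handpiece held level over the middle V cradle, with its dark collar toward the robot. Its tail is at x≈436, so the origin is at about 508 against a target of 506.5. I'll lower it until it touches.

```bash
python3 - <<'E'
from h import *
c=[506.5,170.2]
bot.move_l([*c,14],80)
hit=bot.move_l([*c,-2],15,threshold=4); print("hit",hit,bot.get_ee_pos(),bot.get_wrist_force(),bot.get_wrist_torque(),bot.get_finger_gap()*93,bot.get_time())
bot.dwell(.3); e=bot.get_ee_pos(); print(e,bot.get_wrist_force())
for n in("top","side"):
    p=bot.capture(n)
    for q in("handpiece","handpiece_nose"):
        for r in bot.place_of(q,p):
            if r["point"][1]>100: print(n,q,np.round(r["point"],1),round(r["score"],2))
print(bot.get_time())
cv2.imwrite("pics/low.png",cv2.resize(p["frame"][190:320,80:260,::-1],(800,577),interpolation=cv2.INTER_CUBIC))
E
```

```text
hit True [506.5491951  170.09708044   4.13335432] [-0.1421777  -0.83018581  4.55228427] [0.01893926 0.18271937 0.05464652] 19.020609356994196 22.0
[506.54998027 170.0523453    4.10905671] [-0.75794594 -1.04395063  5.43727367]
side handpiece [506.8 165.7  49.2] 0.68
22.6
```

View pics/low.png

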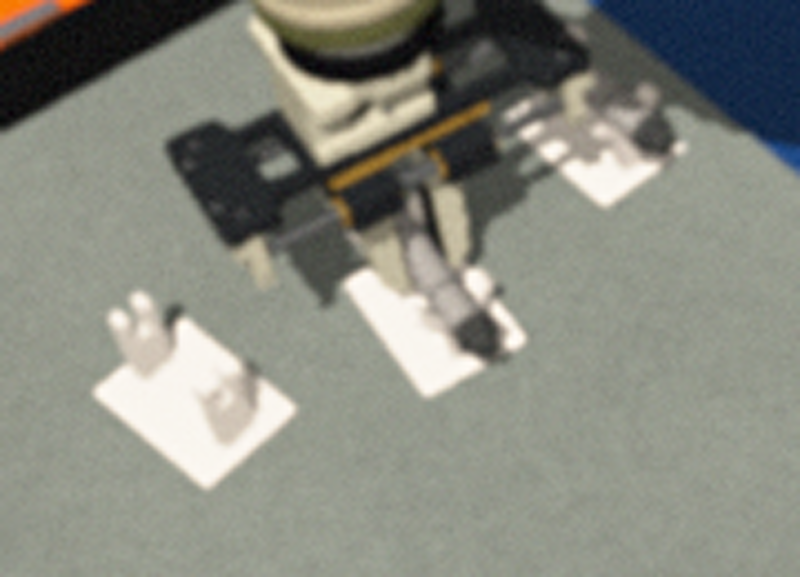

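Contact came at reported z = 4.1, against a predicted seat of 3.8, and the handpiece lies in both forks. I'll release, retreat and check.

```bash
python3 - <<'E'
from h import *
c=bot.get_ee_pos()[:2]
bot.set_gripper(0.5); bot.move_l([*c,60],60); bot.move_l([*c,150],150)
bot.movep([400,-200,200],[180,0,-6.8])
print(bot.get_wrist_force(),bot.get_time())
for n in("top","side"):
    p=bot.capture(n); P=cloud(p); save(p,n+"8")
    for q in("handpiece","handpiece_nose","parked_handpiece"):
        for r in bot.place_of(q,p):
            if r["point"][1]>0: print(n,q,np.round(r["point"],1),round(r["score"],2))
    for y in(170,31):
        q=P[(P[...,2]>40)&(P[...,2]<75)&(abs(P[...,1]-y)<40)&(abs(P[...,0]-525)<125)]
        e=q[:,0]; f=cv2.fitLine(q[:,:2].astype(np.float32),cv2.DIST_HUBER,0,.01,.01).ravel(); print(n,y,"x",e.min().round(),e.max().round(),"topz",np.percentile(q[:,2],90).round(1),"yaw",np.degrees(np.arctan2(f[1],f[0])).round(1))
    u,v=proj(p,[506,110,40])[0].astype(int); cv2.imwrite(f"pics/{n}8z.png",cv2.resize(p["frame"][v-65:v+65,u-65:u+65,::-1],(400,400),interpolation=cv2.INTER_CUBIC))
cv2.imwrite("pics/c8.png",np.hstack([cv2.imread("pics/top8z.png"),cv2.imread("pics/side8z.png")]))
E
```

```text
[ 0.26802565  0.46980705 -0.29178893] 26.5417
top handpiece [504.  169.1  45.5] 0.65
top handpiece_nose [593.  160.5  51.3] 0.59
top parked_handpiece [552.7  26.8  46.5] 0.73
top 170 x 434.0 591.0 topz 60.9 yaw -6.5
top 31 x 479.0 636.0 topz 60.2 yaw 1.7
side handpiece [506.5 165.5  51.3] 0.89
side handpiece_nose [592.7 161.8  47. ] 0.81
side parked_handpiece [552.1  31.4  46.5] 0.89
side 170 x 433.0 592.0 topz 57.2 yaw -6.2
side 31 x 477.0 636.0 topz 57.2 yaw 1.5
```

View pics/c8.png

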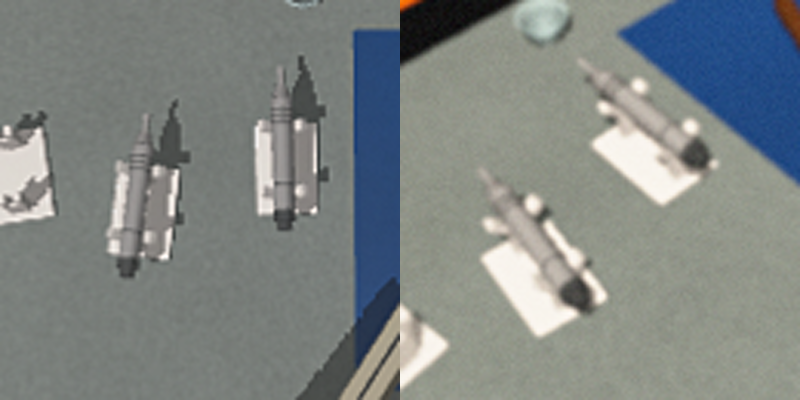

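The handpiece sits in both forks, centred, with its nose away from the robot, just like the parked one. I'll hand it in.

```bash
python3 -c "
from bench import bot
bot.finish_job(); print(bot.get_time())"
```

```text
the job is handed in; nothing more can be done
the job is handed in; nothing more can be done
```

The handpiece is lying in both forks of the empty V cradle, nose away from the robot, and the job is handed in. My last clock reading was 26.5 s of the 42 s allowed, taken just before the final check and hand-in.

**First grasp missed:** the fingers end about 37 mm short of the reported tool point, so they closed on air above the handpiece. The wrist force briefly suggested it was held, but the near-shut finger gap and the pictures showed it was still on the table. I touched down gently around it to find the true finger height and then gripped it properly, with a 19.3 mm gap.

**Placing:** I lowered it until it touched the forks, 0.3 mm from the predicted height, and held it there before letting go.

**Last checks:**

| Check | Measured | Expected |
|---|---|---|
| Handpiece position, mm | (504–506, 166–169) | cradle at about (506.5, 170) |
| Direction | about -6.4° | cradle at about -6.8° |
| Top of the handpiece | 57–61 mm | 58 mm |
| Nose tip, x | about 592 mm | the cradle's +x end |
| Parked handpiece | about (552, 27–31) mm | (552, 29–31) mm at the start |

- **Sideways disagreement:** the side camera's network put the handpiece about 4 mm off the cradle's centre line. The top camera was within about 1 mm, and the pictures show it seated in both forks. A 4 mm difference is within that network's stated error.
- **Clear of the robot:** the gripper was open and well away from everything at the end.

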